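# Run the loose bushes into the yellow corner of the parts tote

## Robot

A 7-joint arm with a two-finger parallel gripper is mounted at the origin on a cart in front of the work surface, level with it; the furniture and walls round the work are solid. World frame = base frame: x ahead of the robot, y to its left, z up, the work surface at z = 0. Lengths are in m, angles in degrees, forces in N, time in s.
With the tool pointing down it reaches from about 0.425 to 0.95 m from the base axis. Payload 4.7 kg.
Tool frame: the origin (TCP) lies on the mounting face of the last link; the fingertips stand 173 mm ahead of it and the grasp point (between the pads) lies 155 mm ahead of it (arm.tcp_to_tips is the distance from the TCP to the fingertips, in m); z points along the fingers, y is the line along which they close (so a half turn about z gives the same grasp; the last joint's range is limited). The gripper opens to 85 mm and grips with 20 to 120 N. Pads are 22 mm wide; open, the fingers measure 114 mm over their backs; the gripper's body (76 mm by 85 mm) begins 54 mm behind the grasp point. The pads swing forward as they close: fully open they stand 13 mm farther back than shut.
Start: joints at [75.006, 26.849, -2.785, 87.806, 1.381, 65.374, -4.715], TCP at [0.156, -0.657, 0.405] pointing down, gripper open.
Joint ranges: [-148.3, 148.3], [-19.14, 114.17], [-79.39, 73.82], [5.75, 140.21], [-59.74, 239.74], [12.07, 113.84], [-152.46, 152.46]. Speed limits (degrees/s): [147.25, 147.25, 180, 180, 180, 180, 180].

## Interface

Orientations are given as [roll, pitch, yaw] about the fixed x, y, z axes, in that order (R = Rz(yaw) Ry(pitch) Rx(roll)).
In Python, from cell import arm gives the robot as it stands.
- The arm moves only by the shell command python3 -m pendant 'ROWS' [FORCE]. ROWS is JSON, a list that holds one entry, the list of rows, each a list of 7 numbers: the shift along the tool's x, y, z in units of 30 mm (1.0 is 30 mm), then the turn, a rotation vector about the tool's x, y, z in units of 6 degrees (1.0 is 6 degrees), then the finger opening in mm, from 0 to 85.4. A call has 1 to 12 rows; each row is the pose to reach, as a shift and turn from the pose commanded when the call began, along the tool's axes at that moment; what a row does not reach only later rows make up. A row lasts 1/12 s, in which the tool goes at most 41.7 mm and 7.16 degrees, less where a joint would pass 70% of its speed; a pose out of reach is approached as far as the arm can. A call with a gripper value outside its range is refused whole. The fingers move at their own pace and stop on an object; FORCE is the grip in N (left out, the last holds). Time passes only in rows, so rows that repeat a pose let the fingers close. It gives the time, the measured TCP pose, the force, the opening and the grip force at its end, in the units of the state.
- arm.observe(): the state, without advancing time (a new reading comes with each control period).
- arm.read_camera(name): name is "scene" or "top" or "wrist"; returns (picture, depth): 384x512x3 uint8, red, green, blue; 384x512 float32, m along the optical axis (not along the pixel's ray), 0 where there is no reading.
- arm.camera_model(name): a dict with "fov_y" (degrees; the focal length in pixels is half the picture's height over the tangent of half this angle, whatever the lens; pixels are square), "cx", "cy" (the principal point, pixels), "R" (3x3) and "t" (3): a world point X has camera coordinates R X + t. Camera axes: x right, y down, z forward; pixel columns grow to the right and rows downward; lengths in m; the calibration is good to about 2 mm. A picture is of the moment at which its call begins: read the wrist's pose just before it. camera_model takes no time and is no camera call; for the wrist camera it gives the pose at the moment of the call.
- arm.sign_off(): hands the job in; it is judged then, once.
Trained networks look in the newest picture that a camera, given by its name, has taken for a name from the list of things; names that differ only in an ending like _2 or _b are one class to them, and where a whole thing is asked for, a point or a joint stands for the part that bears it (a point fixed in the world has none). Each returns a list of dicts, best first, with "conf" (0 to 1); they miss things now and then, are a little off and sometimes report something else, mostly with a low value. They report only what shows in the picture. A call takes as long as a camera call.
- arm.spot_in(camera, thing): "point" ([x, y, z] in m, in world coordinates, good to about 4 mm: the middle of the surface that is visible of it).
- arm.tip_of(camera, thing): "point" ([x, y, z] in m, in world coordinates, good to about 4 mm: a listed point, or the origin of a listed thing).
The state is a dict: "time": time; "qpos": joint angles; "joint_velocities": joint speeds; "tau": joint torques, N m; "eef_pos": TCP position; "tool_rot": TCP orientation; "force": force on the tool from outside, world axes, zero at the start; "ft_torque": the same for the moment, N m; "grip_width": opening from 0.0 (shut) to 1.0 (fully open); "finger_force": force on a finger pad.
Only numpy, scipy, OpenCV 4.12 (cv2) and the standard library are available. Lean on these libraries where they do the work, as an engineer would, in place of code of your own. Each camera call takes 0.05 s, during which the arm holds its last target. There are 200 camera calls.

## Task

Put the two brass bushes that stand on the bench into the blue parts tote with the other two, while the tote stands on the bench. Then lift the tote by its grey handle and tilt it with the yellow corner lowest until all four bushes have slid together into that corner. Finish while still holding the tote up and tilted like that, well clear of the bench, with the bushes lying still in the yellow corner; leave the other tools where they are.

Things in the scene. Friction and masses are not known exactly. Their poses are not given: they have to be found in the camera images.
- tote: blue open parts tote, 220 (x) x 140 (y) x 45 mm outside, walls and floor 4 mm, about 0.3 kg, loose, in any yaw. Origin at the centre of its underside; x along the long side, z up. The +x +y corner has a yellow angle, 40 mm each way. A grey bridge handle stands over the middle, outside the long walls
- tote_grip (a point): middle of the handle's straight bar, 95 mm above the tote's underside; axes as the tote's. The bar runs along the tote's y, 140 mm free between its uprights; 20 mm wide (x), 16 mm high (87 to 103 mm above the underside). Grip it from above, fingers closing along the tote's x
- tote_corner (a point): inner corner of the tote's floor at the yellow mark, at (106, 66, 4) mm in the tote's frame
- tote_foot (a point): outer bottom corner of the tote under the yellow mark, at (110, 70, 0) mm in the tote's frame; the lowest point when the tote is tilted towards the yellow corner
- bush1: brass bush: solid brass cylinder 24 mm in diameter, 20 mm high, 40 g, with a dark dot 13 mm wide on each end; origin at the centre of its underside, z along its axis. Smooth: friction on the tote's floor and walls about 0.2, so it slides once the floor is some 20 degrees down along the way it has to go. Starts standing in the tote, in its -x half
- bush2: brass bush: solid brass cylinder 24 mm in diameter, 20 mm high, 40 g, with a dark dot 13 mm wide on each end; origin at the centre of its underside, z along its axis. Smooth: friction on the tote's floor and walls about 0.2, so it slides once the floor is some 20 degrees down along the way it has to go. Starts standing in the tote, in its -x half
- bush3: brass bush: solid brass cylinder 24 mm in diameter, 20 mm high, 40 g, with a dark dot 13 mm wide on each end; origin at the centre of its underside, z along its axis. Smooth: friction on the tote's floor and walls about 0.2, so it slides once the floor is some 20 degrees down along the way it has to go. Starts standing on the bench, to the right, beyond the blue vice
- bush4: brass bush: solid brass cylinder 24 mm in diameter, 20 mm high, 40 g, with a dark dot 13 mm wide on each end; origin at the centre of its underside, z along its axis. Smooth: friction on the tote's floor and walls about 0.2, so it slides once the floor is some 20 degrees down along the way it has to go. Starts standing on the bench beyond the blue vice, between bush3 and the tote
- spray_can: blue and white spray can standing at the back of the bench, 52 mm in diameter, 161 mm tall; loose, leave it alone. Origin under its centre
- tape_measure: yellow and black tape measure, 38x87x66 mm, at the left of the bench; loose, leave it alone. Origin under its centre
- spanner_13: steel combination spanner, 192 mm long, 8 mm high, lying towards the back behind the tote; loose, leave it alone. Origin under its centre

How it is judged (in metres and radians):
On the way, in this order (a step that is already met when the one before it is completed fails the run):
1. both stray bushes are in the tote, let go, while it stands level on the bench (x of bush3 in the frame of tote between -0.106 and 0.106 m and y of bush3 in the frame of tote between -0.066 and 0.066 m and z of bush3 in the frame of tote between -0.003 and 0.04 m and x of bush4 in the frame of tote between -0.106 and 0.106 m and y of bush4 in the frame of tote between -0.066 and 0.066 m and z of bush4 in the frame of tote between -0.003 and 0.04 m and contact force between each of bush3, bush4 and the fingers below 0.2 N and angle between tote's own z axis and vertical below 0.1 rad and height (world z) of tote_foot below 0.015 m), for 0.2 s.
2. the tote is lifted off the bench (height (world z) of tote_foot above 0.03 m and contact force between tote and the fingers above 1 N), for 0.2 s.
At the end, for the whole second after the job is handed in: All four bushes lie still in the tote, origins within 95 mm of its inner yellow corner; fingers hold the tote still, its x and y axes both over 8 degrees below level, floor under 57 degrees, yellow bottom corner over 30 mm above the bench (all of step 2 and x of bush1 in the frame of tote between -0.106 and 0.106 m and y of bush1 in the frame of tote between -0.066 and 0.066 m and z of bush1 in the frame of tote between -0.003 and 0.04 m and x of bush2 in the frame of tote between -0.106 and 0.106 m and y of bush2 in the frame of tote between -0.066 and 0.066 m and z of bush2 in the frame of tote between -0.003 and 0.04 m and x of bush3 in the frame of tote between -0.106 and 0.106 m and y of bush3 in the frame of tote between -0.066 and 0.066 m and z of bush3 in the frame of tote between -0.003 and 0.04 m and x of bush4 in the frame of tote between -0.106 and 0.106 m and y of bush4 in the frame of tote between -0.066 and 0.066 m and z of bush4 in the frame of tote between -0.003 and 0.04 m and distance between each of bush1, bush2, bush3, bush4 and tote_corner below 0.095 m and linear speed of each of bush1, bush2, bush3, bush4, tote below 0.03 m/s and angle between tote's own x axis and vertical above 1.71 rad and angle between tote's own y axis and vertical above 1.71 rad and angle between tote's own z axis and vertical below 1 rad); the arm keeps its last pose, push and grip.
It fails at once if the spray_can is moved by more than 30 mm (distance of spray_can from where it was at the start of the episode above 0.03 m).
It fails at once if the tape_measure is moved by more than 30 mm (distance of tape_measure from where it was at the start of the episode above 0.03 m).
It fails at once if the spanner_13 is moved by more than 30 mm (distance of spanner_13 from where it was at the start of the episode above 0.03 m).
It also fails if it takes over 72 s, if anything falls off the work surface, if the arm or the gripper's body presses on something with over 40 N, if the wrist force passes 120 N, or if a joint passes its speed limit or range.

## Working session

There is one attempt and no reset: what is moved stays moved. The work goes in short steps, Python scripts to look and compute and a shell command to move; the robot and the scene stay as the last step left them, time stands still between calls to the robot, and variables do not carry over. Pictures are saved under pics/ and viewed, at most 10 in all, crops included, and the job is handed in when it is done.

```bash
mkdir -p pics
cat > h.py <<'E'
import numpy as np, cv2
from scipy.spatial.transform import Rotation as Ro
from cell import arm
def snap(n,f=None):
    m=arm.camera_model(n); p,d=arm.read_camera(n)
    if f: cv2.imwrite('pics/'+f,p[:,:,::-1])
    return p,d,m
def w(m,d,u,v,z=None):
    f=192/np.tan(np.radians(m['fov_y']/2)); z=d[int(v),int(u)] if z is None else z
    c=np.array([(u-m['cx'])/f*z,(v-m['cy'])/f*z,z]); return np.array(m['R']).T@(c-np.array(m['t']))
def px(m,X):
    f=192/np.tan(np.radians(m['fov_y']/2)); c=np.array(m['R'])@X+np.array(m['t']); return c[:2]/c[2]*f+[m['cx'],m['cy']]
def pose():
    s=arm.observe(); return np.array(s['eef_pos']),Ro.from_euler('xyz',s['tool_rot'],degrees=True),s
def rel(p,R):
    """target TCP p and Rotation R -> row units"""
    p0,R0,s=pose(); return np.round(np.r_[R0.inv().apply(np.array(p)-p0)/.03,np.degrees((R0.inv()*R).as_rotvec())/6],2)
E
python3 - <<'E'
from h import *
for c in('top','scene'):
    snap(c,c+'1.png')
    for t in('bush1','bush3','tote','tote_grip','tote_corner','tote_foot','spray_can','tape_measure','spanner_13'):
        print(c,t,[(np.round(r['point'],3).tolist(),round(r['conf'],2)) for r in arm.tip_of(c,t)])
p0,R0,s=pose();print(s,R0.as_matrix().round(2))
E
```

```text
top bush1 [([0.515, 0.27, 0.002], 0.47), ([0.45, 0.268, 0.007], 0.44), ([0.603, -0.095, -0.004], 0.37)]
top bush3 [([0.515, 0.27, 0.002], 0.47), ([0.45, 0.268, 0.007], 0.44), ([0.603, -0.095, -0.004], 0.37)]
top tote [([0.482, 0.328, 0.0], 0.9)]
top tote_grip []
top tote_corner [([0.404, 0.426, 0.005], 0.68)]
top tote_foot [([0.4, 0.431, -0.005], 0.95)]
top spray_can [([0.736, 0.117, 0.0], 0.93), ([0.594, 0.08, -0.003], 0.23)]
top tape_measure [([0.406, 0.56, -0.005], 0.62)]
top spanner_13 [([0.481, 0.329, 0.094], 0.72), ([0.701, 0.316, -0.0], 0.5)]
scene bush1 [([0.514, 0.272, 0.006], 0.59), ([0.596, 0.08, -0.002], 0.58), ([0.593, -0.096, 0.001], 0.48)]
scene bush3 [([0.514, 0.272, 0.006], 0.59), ([0.596, 0.08, -0.002], 0.58), ([0.593, -0.096, 0.001], 0.48)]
scene tote [([0.484, 0.331, 0.003], 0.77)]
scene tote_grip [([0.485, 0.328, 0.092], 0.84)]
scene tote_corner [([0.404, 0.428, 0.003], 0.65)]
scene tote_foot [([0.402, 0.43, 0.004], 0.82)]
scene spray_can [([0.738, 0.112, -0.002], 0.71), ([0.516, 0.271, 0.006], 0.36)]
scene tape_measure [([0.405, 0.569, -0.008], 0.66)]
scene spanner_13 [([0.7, 0.319, 0.0], 0.59)]
{'time': 1.0, 'qpos': array([75.006261  , 26.84722238, -2.78462398, 87.80522428,  1.38010498,
       65.37369149, -4.71528367]), 'joint_velocities': array([ 0.08399544,  0.0348595 ,  0.06228363, -0.05915897,  0.05870529,
       -0.00062533, -0.00184685]), 'tau': array([ 4.12321915e-04, -5.10158765e+01, -4.62269399e-02, -2.38011897e+01,
        1.09338303e-02,  8.79335421e-04, -2.51658022e-06]), 'eef_pos': array([ 0.15575884, -0.65678777,  0.40475759]), 'tool_rot': array([ 1.79992784e+02, -3.15126052e-03,  1.33383511e+01]), 'force': array([-0.68585648,  0.02558101,  0.23433496]), 'ft_torque': array([ 0.06266329,  0.0102196 , -0.0098392 ]), 'finger_force': 0.0, 'grip_width': 1.0020787809365916} [[ 0.97  0.23  0.  ]
 [ 0.23 -0.97 -0.  ]
 [ 0.    0.   -1.  ]]
```

View pics/top1.png

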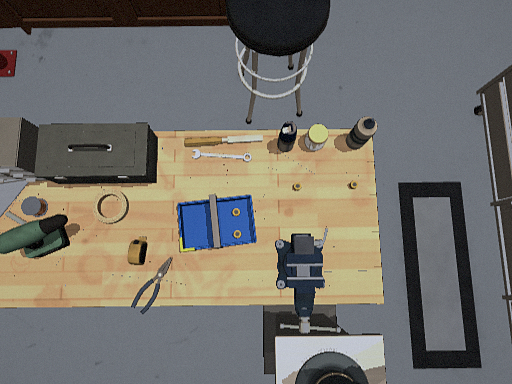

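View pics/scene1.png

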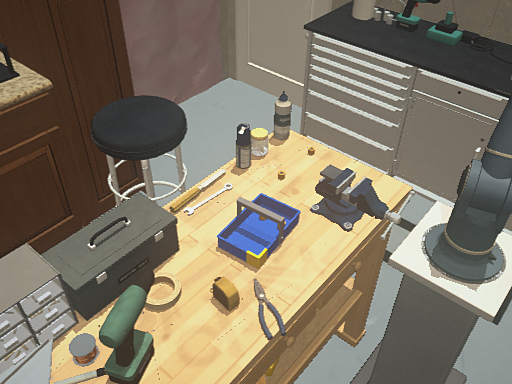

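Run:
```python
from h import *
p,d,m=snap('top')
print(m)
for X in ([.595,.08,.02],[.598,-.096,.02],[.45,.268,.027],[.515,.27,.027]): print(X,px(m,np.array(X)))
# yellow/brass height map peak listing above bench
v,u=np.mgrid[0:384:1,0:512:1]
W=np.array([[w(m,d,a,b) for a in range(0,512,2)] for b in range(0,384,2)])
np.save('W.npy',W)
for c in((.595,.08),(.598,-.096)):
    k=(np.hypot(W[...,0]-c[0],W[...,1]-c[1])<.03)&(W[...,2]>.014)&(W[...,2]<.03); q=W[k];print(len(q),q.mean(0),(q.min(0)+q.max(0))/2,np.median(q[:,2]))
k=(np.hypot(W[...,0]-.483,W[...,1]-.329)<.11)&(W[...,2]>.085)&(W[...,2]<.12);q=W[k];print(len(q),q.mean(0),np.median(q[:,2]))
e=np.linalg.svd(q[:,:2]-q[:,:2].mean(0))[2] if len(q) else 0;print(e)
k=(W[...,2]>.05);
b=W[k]; g={}
for x,y,z in b: g.setdefault((round(x/.05),round(y/.05)),[]).append(z)
print({(round(a*.05,2),round(c*.05,2)):round(max(z),2) for (a,c),z in sorted(g.items()) if len(z)>4})
```

```text
{'fov_y': 54.15888980108603, 'cx': 253.46977542072807, 'cy': 188.85480266801926, 'R': array([[-1.17427032e-02, -9.99927511e-01, -2.66098606e-03],
       [-9.83540926e-01,  1.20300360e-02, -1.80284569e-01],
       [ 1.80303512e-01,  5.00160503e-04, -9.83610895e-01]]), 't': array([0.2229855 , 0.57908513, 1.07758554])}
[0.595, 0.08, 0.02] [297.28428954 186.03000491]
[0.598, -0.096, 0.02] [353.9512722  184.39844482]
[0.45, 0.268, 0.027] [236.77054548 233.57790701]
[0.515, 0.27, 0.027] [236.0346141  212.14204651]
12 [0.59806821 0.08090207 0.02108474] [0.59818699 0.08080254 0.02100758] 0.020861259468441584
11 [ 0.60019799 -0.09484964  0.02116013] [ 0.60177763 -0.0935974   0.02067555] 0.021314149225887712
99 [0.48350223 0.32750872 0.10293617] 0.10325414825510702
[[-0.99413315 -0.10816322]
 [-0.10816322  0.99413315]]
{(0.05, -0.05): np.float64(0.17), (0.05, 0.0): np.float64(0.16), (0.05, 0.05): np.float64(0.12), (0.2, 0.0): np.float64(0.12), (0.2, 0.05): np.float64(0.1), (0.2, 0.1): np.float64(0.09), (0.25, 0.05): np.float64(0.11), (0.25, 0.1): np.float64(0.11), (0.3, 0.05): np.float64(0.13)
[... 1651 characters left out ...]
loat64(0.13), (0.7, 0.6): np.float64(0.15), (0.7, 0.65): np.float64(0.17), (0.7, 0.7): np.float64(0.17), (0.7, 0.75): np.float64(0.16), (0.7, 0.8): np.float64(0.13), (0.7, 0.85): np.float64(0.19), (0.7, 0.9): np.float64(0.19), (0.75, -0.15): np.float64(0.15), (0.75, -0.1): np.float64(0.19), (0.75, 0.0): np.float64(0.09), (0.75, 0.05): np.float64(0.09), (0.75, 0.1): np.float64(0.16), (0.75, 0.15): np.float64(0.16), (0.75, 0.5): np.float64(0.13), (0.75, 0.55): np.float64(0.13), (0.75, 0.6): np.float64(0.13), (0.75, 0.65): np.float64(0.13), (0.75, 0.7): np.float64(0.14), (0.75, 0.75): np.float64(0.13), (0.75, 0.8): np.float64(0.13), (0.75, 0.85): np.float64(0.19), (0.75, 0.9): np.float64(0.19)}
```

The top view shows the tote with its yellow corner at (187,243) and the handle at (214,220). Two bushes in it are at (236,212) and (237,234), with strays at (297,187) and (353,185). The scene view agrees, with the vice between the strays and the robot and the spray can behind. Tote yaw is about 96°.

Run:
```python
from h import *
print(rel([.599,-.095,.32],Ro.from_euler('xyz',[180,0,96.2],degrees=True)))
```

```text
[ 18.7  -14.81   2.82   0.     0.   -13.81]
```

```bash
python3 -m pendant '[[[18.7,-14.8,2.8,0,0,-13.8,60],[18.7,-14.8,2.8,0,0,-13.8,60],[18.7,-14.8,2.8,0,0,-13.8,60],[18.7,-14.8,2.8,0,0,-13.8,60],[18.7,-14.8,2.8,0,0,-13.8,60],[18.7,-14.8,2.8,0,0,-13.8,60],[18.7,-14.8,2.8,0,0,-13.8,60],[18.7,-14.8,2.8,0,0,-13.8,60],[18.7,-14.8,2.8,0,0,-13.8,60],[18.7,-14.8,2.8,0,0,-13.8,60],[18.7,-14.8,2.8,0,0,-13.8,60],[18.7,-14.8,2.8,0,0,-13.8,60]]]' 20
python3 - <<'E'
from h import *
print(rel([.599,-.095,.32],Ro.from_euler('xyz',[180,0,96.2],degrees=True)))
E
```

```text
time: 2.05
eef_pos: [0.4644, -0.2655, 0.3466]
tool_rot: [180.0, 0.0, 96.4]
force: [0.8, -0.7, 0.1]
grip_width: 0.702
finger_force: 0.0
[5.15 5.09 0.89 0.01 0.01 0.04]
```

```bash
python3 -m pendant '[[[5.15,5.1,0.9,0,0,0,60],[5.15,5.1,0.9,0,0,0,60],[5.15,5.1,0.9,0,0,0,60],[5.15,5.1,0.9,0,0,0,60],[5.15,5.1,0.9,0,0,0,60],[5.15,5.1,0.9,0,0,0,60],[5.15,5.1,0.9,0,0,0,60],[5.15,5.1,0.9,0,0,0,60]]]'
python3 - <<'E'
from h import *
p,d,m=snap('wrist','w1.png')
print([(np.round(r['point'],4).tolist(),round(r['conf'],2)) for r in arm.tip_of('wrist','bush3')])
print(px(m,np.array([.599,-.095,.02])))
W=np.array([[w(m,d,a,b) for a in range(512)] for b in range(384)])
k=(np.hypot(W[...,0]-.599,W[...,1]+.095)<.03)&(W[...,2]>.016)&(W[...,2]<.03); q=W[k];print(len(q),q.mean(0),(q.min(0)+q.max(0))/2,np.median(q[:,2]))
c=(q.min(0)+q.max(0))/2
print(pose()[0],rel([c[0],c[1],.177],Ro.from_euler('xyz',[180,0,96.2],degrees=True)))
E
```

```text
time: 2.72
eef_pos: [0.5992, -0.0968, 0.3191]
tool_rot: [-180.0, 0.0, 96.2]
force: [-0.1, -0.1, -0.0]
grip_width: 0.703
finger_force: 0.0
[([0.5968, -0.0967, -0.001], 0.67)]
[252.75163657 182.70388822]
477 [ 0.59886486 -0.09514217  0.01996549] [ 0.59920694 -0.09560361  0.01911502] 0.020002468358587183
[ 0.59850027 -0.0989916   0.31932484] [ 0.12  0.04  4.74 -0.01  0.01 -0.03]
```

View pics/w1.png

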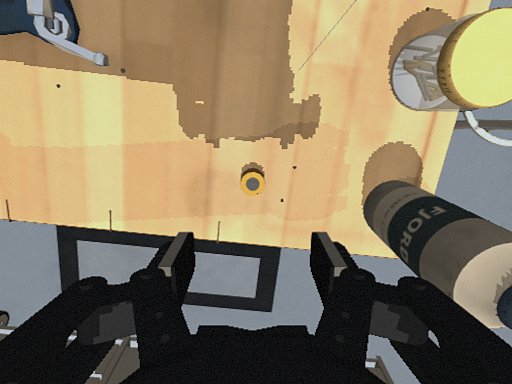

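The wrist view shows bush3 at (252,182), centred between the fingers, with the top at 20 mm. The bottle on the right is clear of them. I'll descend and grip.

```bash
python3 -m pendant '[[[0.12,0,1.5,0,0,0,50],[0.12,0,2.7,0,0,0,50],[0.12,0,3.7,0,0,0,50],[0.12,0,4.4,0,0,0,50],[0.12,0,4.74,0,0,0,50],[0.12,0,4.74,0,0,0,50],[0.12,0,4.74,0,0,0,15],[0.12,0,4.74,0,0,0,15],[0.12,0,4.74,0,0,0,15],[0.12,0,4.74,0,0,0,15],[0.12,0,4.74,0,0,0,15],[0.12,0,4.74,0,0,0,15]]]' 40
python3 - <<'E'
from h import *
import numpy as np
y=np.array([-.994,-.108]);x=np.array([-.108,.994]);c=np.array([.4835,.3275])
R=Ro.from_euler('xyz',[180,0,96.2],degrees=True)
for t in((.065,-.03),(.065,.032)):
    q=c+x*t[0]+y*t[1];print(q)
q=c+x*.065-y*.03
print(pose()[0],rel([q[0],q[1],.36],R),rel([.5955,.0808,.32],R))
E
```

```text
time: 3.82
eef_pos: [0.5997, -0.0939, 0.1793]
tool_rot: [179.8, 0.1, 96.1]
force: [-0.9, -1.0, 8.0]
grip_width: 0.26
finger_force: 39.6
[0.5063  0.39535]
[0.444672 0.388654]
[ 0.599675   -0.09385007  0.17928858] [ 1.654e+01 -1.340e+00 -6.050e+00  3.000e-02  2.000e-02 -1.000e-02] [ 5.8   0.5  -4.7   0.03  0.02 -0.01]
```

```bash
python3 -m pendant '[[[0,0,-1.5,0,0,0,15],[0.3,0,-3,0,0,0,15],[1.2,-0.1,-4,0,0,0,15],[2.5,-0.2,-4.8,0,0,0,15],[3.9,-0.3,-5,0,0,0,15],[5.3,-0.4,-5.2,0,0,0,15],[6.7,-0.5,-5.4,0,0,0,15],[8.1,-0.65,-5.6,0,0,0,15],[9.5,-0.77,-5.8,0,0,0,15],[10.9,-0.9,-6,0,0,0,15],[12.3,-1,-6,0,0,0,15],[13.6,-1.1,-6,0,0,0,15]]]' 40
python3 - <<'E'
from h import *
y=np.array([-.994,-.108]);x=np.array([-.108,.994]);c=np.array([.4835,.3275])
R=Ro.from_euler('xyz',[180,0,96.2],degrees=True)
q=c+x*.065-y*.03
print(rel([q[0],q[1],.36],R))
E
```

```text
time: 4.82
eef_pos: [0.5236, 0.299, 0.3585]
tool_rot: [179.9, -0.0, 96.1]
force: [0.4, 0.1, -0.8]
grip_width: 0.26
finger_force: 39.4
[ 3.25 -0.23 -0.05  0.02 -0.   -0.01]
```

```bash
python3 -m pendant '[[[1.3,-0.1,0,0,0,0,15],[2.3,-0.2,0,0,0,0,15],[3,-0.23,0,0,0,0,15],[3,-0.23,0,0,0,0,15],[3,-0.23,0,0,0,0,15]]]' 40
python3 - <<'E'
from h import *
y=np.array([-.994,-.108]);x=np.array([-.108,.994]);c=np.array([.4835,.3275])
R=Ro.from_euler('xyz',[180,0,96.2],degrees=True)
q=c+x*.065-y*.03
p,d,m=snap('wrist','w2.png')
print(rel([q[0],q[1],.189],R))
for t in ('tote','tote_grip','tote_corner'):
  for cam in('wrist','top'):print(cam,t,[(np.round(r['point'],4).tolist(),round(r['conf'],2)) for r in arm.tip_of(cam,t)])
E
```

```text
time: 5.23
eef_pos: [0.5069, 0.3872, 0.3574]
tool_rot: [180.0, -0.0, 96.3]
force: [0.1, -0.3, -0.9]
grip_width: 0.255
finger_force: 39.4
[ 0.34 -0.02  5.6   0.    0.01 -0.01]
wrist tote [([0.4819, 0.3256, 0.0026], 0.89)]
top tote [([0.4827, 0.326, 0.0011], 0.59)]
wrist tote_grip []
top tote_grip [([0.4789, 0.3255, 0.0934], 0.72)]
wrist tote_corner [([0.406, 0.4257, 0.0019], 0.65)]
top tote_corner [([0.4039, 0.426, 0.0039], 0.68)]
```

View pics/w2.png

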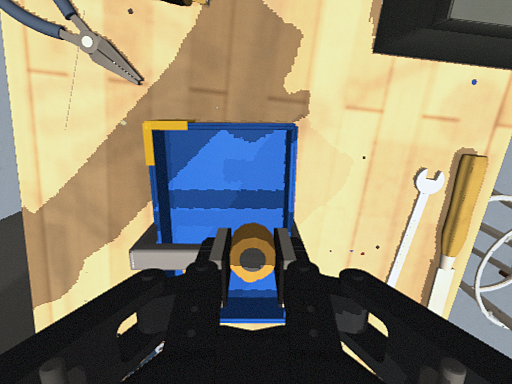

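The bush is held at (252,255). The tote's +x half is free ahead, and the yellow corner is at (165,140). I'll lower it.

```bash
python3 -m pendant '[[[0.3,0,1.2,0,0,0,15],[0.3,0,2.4,0,0,0,15],[0.3,0,3.5,0,0,0,15],[0.3,0,4.4,0,0,0,15],[0.3,0,5.1,0,0,0,15],[0.3,0,5.5,0,0,0,15],[0.3,0,5.6,0,0,0,15],[0.3,0,5.6,0,0,0,15],[0.3,0,5.6,0,0,0,36],[0.3,0,5.6,0,0,0,36],[0.3,0,5.6,0,0,0,36]]]' 40
python3 - <<'E'
from h import *
R=Ro.from_euler('xyz',[180,0,96.2],degrees=True)
print(rel([.5965,.0808,.32],R))
E
```

```text
time: 6.5
eef_pos: [0.5075, 0.3952, 0.1908]
tool_rot: [179.9, -0.1, 96.1]
force: [0.5, 0.5, -1.3]
grip_width: 0.43
finger_force: 0.0
[-1.073e+01  1.840e+00 -4.320e+00  2.000e-02 -1.000e-02 -1.000e-02]
```

```bash
python3 -m pendant '[[[0,0,-1.3,0,0,0,40],[0,0,-2.6,0,0,0,40],[0,0,-3.8,0,0,0,50],[-0.6,0.1,-4.9,0,0,0,50],[-1.9,0.3,-5.2,0,0,0,50],[-3.3,0.5,-5.2,0,0,0,50],[-4.7,0.8,-5.2,0,0,0,50],[-6.1,1,-5.2,0,0,0,50],[-7.5,1.3,-5.2,0,0,0,50],[-8.8,1.6,-5,0,0,0,50],[-9.9,1.8,-4.6,0,0,0,50],[-10.7,1.84,-4.3,0,0,0,50]]]' 40;python3 -m pendant '[[[0,0,0,0,0,0,50],[0,0,0,0,0,0,50]]]'
python3 - <<'E'
from h import *
p,d,m=snap('wrist')
print([(np.round(r['point'],4).tolist(),round(r['conf'],2)) for r in arm.tip_of('wrist','bush3')])
W=np.array([[w(m,d,a,b) for a in range(512)] for b in range(384)])
k=(np.hypot(W[...,0]-.597,W[...,1]-.081)<.03)&(W[...,2]>.016)&(W[...,2]<.03); q=W[k];c=(q.min(0)+q.max(0))/2
print(len(q),q.mean(0),c,np.median(q[:,2]))
print(pose()[0],rel([c[0],c[1],.179],Ro.from_euler('xyz',[180,0,96.2],degrees=True)))
snap('top','t2.png');print([(np.round(r['point'],4).tolist(),round(r['conf'],2)) for r in arm.tip_of('top','bush3')])
E
```

```text
time: 7.5
eef_pos: [0.5976, 0.0767, 0.3187]
tool_rot: [179.8, 0.1, 95.8]
force: [-0.0, -0.8, -0.9]
grip_width: 0.585
finger_force: 0.0
time: 7.67
eef_pos: [0.5965, 0.0795, 0.3183]
tool_rot: [180.0, 0.0, 95.9]
force: [0.1, 1.4, 0.9]
grip_width: 0.582
finger_force: 0.0
[([0.5911, 0.0819, -0.0038], 0.92)]
480 [0.5959072  0.08150145 0.01986231] [0.59575251 0.08094676 0.01915961] 0.019943130133266426
[0.59606662 0.08289219 0.31918925] [-0.07 -0.03  4.67  0.02 -0.01  0.  ]
[([0.4458, 0.2671, 0.0055], 0.6), ([0.508, 0.3965, -0.0003], 0.55), ([0.5945, 0.0802, -0.0009], 0.43), ([0.5152, 0.2707, 0.0033], 0.42)]
```

```bash
python3 -m pendant '[[[0,0,1.5,0,0,0,50],[0,0,2.7,0,0,0,50],[0,0,3.7,0,0,0,50],[0,0,4.4,0,0,0,50],[0,0,4.67,0,0,0,50],[0,0,4.67,0,0,0,50],[0,0,4.67,0,0,0,15],[0,0,4.67,0,0,0,15],[0,0,4.67,0,0,0,15],[0,0,4.67,0,0,0,15],[0,0,4.67,0,0,0,15],[0,0,4.67,0,0,0,15]]]' 40
python3 - <<'E'
from h import *
R=Ro.from_euler('xyz',[180,0,96.2],degrees=True)
print(rel([.4455,.388,.35],R))
E
```

```text
time: 8.87
eef_pos: [0.5972, 0.0822, 0.1802]
tool_rot: [179.8, -0.0, 96.1]
force: [-0.9, 1.1, 7.6]
grip_width: 0.26
finger_force: 39.5
[ 1.068e+01 -3.910e+00 -5.670e+00  4.000e-02 -1.000e-02 -1.000e-02]
```

```bash
python3 -m pendant '[[[0,0,-1.4,0,0,0,15],[0,0,-2.8,0,0,0,15],[0.3,0,-4,0,0,0,15],[1.2,-0.2,-5,0,0,0,15],[2.5,-0.7,-5.6,0,0,0,15],[3.8,-1.2,-5.7,0,0,0,15],[5.1,-1.7,-5.7,0,0,0,15],[6.4,-2.2,-5.7,0,0,0,15],[7.7,-2.7,-5.7,0,0,0,15],[9,-3.2,-5.7,0,0,0,15],[10,-3.6,-5.7,0,0,0,15],[10.7,-3.9,-5.7,0,0,0,15]]]' 40;python3 -m pendant '[[[0,0,0,0,0,0,15],[0,0,0,0,0,0,15],[0,0,0,0,0,0,15]]]'
python3 - <<'E'
from h import *
print(rel([.4455,.388,.191],Ro.from_euler('xyz',[180,0,96.2],degrees=True)))
E
```

```text
time: 9.87
eef_pos: [0.4423, 0.3919, 0.35]
tool_rot: [180.0, -0.1, 96.4]
force: [0.6, -0.4, -0.9]
grip_width: 0.259
finger_force: 39.4
time: 10.12
eef_pos: [0.4462, 0.3872, 0.349]
tool_rot: [180.0, 0.1, 96.1]
force: [1.2, 0.1, 0.6]
grip_width: 0.262
finger_force: 39.4
[ 0.04 -0.02  5.27  0.01  0.01 -0.02]
```

```bash
python3 -m pendant '[[[0,0,1.2,0,0,0,15],[0,0,2.4,0,0,0,15],[0,0,3.5,0,0,0,15],[0,0,4.4,0,0,0,15],[0,0,5,0,0,0,15],[0,0,5.2,0,0,0,15],[0,0,5.25,0,0,0,15],[0,0,5.25,0,0,0,15],[0,0,5.25,0,0,0,34],[0,0,5.25,0,0,0,34],[0,0,5.25,0,0,0,34]]]' 40; python3 -m pendant '[[[0,0,-1.3,0,0,0,36],[0,0,-2.6,0,0,0,36],[0,0,-3.8,0,0,0,50],[0,0,-5,0,0,0,50],[0,0,-6,0,0,0,60],[0,0,-6,0,0,0,60]]]'
python3 - <<'E'
from h import *
p,d,m=snap('wrist')
for t in('bush3','tote','tote_grip','tote_corner'):
  print(t,[(np.round(r['point'],4).tolist(),round(r['conf'],2)) for r in arm.tip_of('wrist',t)])
p,d,m=snap('top','t3.png')
for t in('bush3','tote','tote_grip','tote_corner','tote_foot'):
  print(t,[(np.round(r['point'],4).tolist(),round(r['conf'],2)) for r in arm.tip_of('top',t)])
print(pose()[0],rel([.483,.327,.38],Ro.from_euler('xyz',[180,0,186.2],degrees=True)))
E
```

```text
time: 11.03
eef_pos: [0.446, 0.3885, 0.1929]
tool_rot: [179.9, -0.1, 96.1]
force: [-0.5, -0.1, -0.4]
grip_width: 0.394
finger_force: 0.0
time: 11.53
eef_pos: [0.446, 0.3902, 0.3794]
tool_rot: [179.3, -0.4, 96.1]
force: [0.2, 1.5, 1.1]
grip_width: 0.701
finger_force: 0.0
bush3 [([0.4432, 0.387, 0.0012], 0.77), ([0.5144, 0.2731, 0.0057], 0.61), ([0.5066, 0.3948, 0.0042], 0.55), ([0.4508, 0.2703, 0.0022], 0.44)]
tote [([0.4818, 0.3262, 0.0043], 0.91)]
tote_grip [([0.4798, 0.3246, 0.0979], 0.91)]
tote_corner [([0.409, 0.4275, 0.0023], 0.55)]
bush3 [([0.5088, 0.395, -0.0015], 0.56), ([0.4475, 0.268, 0.0065], 0.42), ([0.5188, 0.2735, 0.0018], 0.4)]
tote [([0.4837, 0.3261, -0.0002], 0.87)]
tote_grip [([0.4802, 0.3269, 0.0916], 0.92)]
tote_corner []
tote_foot []
[0.44552007 0.38818713 0.37076182] [-2.160e+00  1.020e+00 -3.100e-01 -1.000e-02 -0.000e+00 -1.501e+01]
```

```bash
python3 -m pendant '[[[-2.2,1.05,0,0,0,-15,70],[-2.2,1.05,0,0,0,-15,70],[-2.2,1.05,0,0,0,-15,70],[-2.2,1.05,0,0,0,-15,70],[-2.2,1.05,0,0,0,-15,70],[-2.2,1.05,0,0,0,-15,70],[-2.2,1.05,0,0,0,-15,70],[-2.2,1.05,0,0,0,-15,70],[-2.2,1.05,0,0,0,-15,70],[-2.2,1.05,0,0,0,-15,70],[-2.2,1.05,0,0,0,-15,70],[-2.2,1.05,0,0,0,-15,70]]]'; python3 -m pendant '[[[0,0,0,0,0,-1.7,70],[0,0,0,0,0,-1.7,70],[0,0,0,0,0,-1.7,70],[0,0,0,0,0,-1.7,70],[0,0,0,0,0,-1.7,70]]]';python3 - <<'E'
from h import *
p,d,m=snap('wrist','w3.png')
W=np.array([[w(m,d,a,b) for a in range(0,512,2)] for b in range(0,384,2)])
k=(np.hypot(W[...,0]-.4825,W[...,1]-.3265)<.06)&(W[...,2]>.095)&(W[...,2]<.112);q=W[k]
print(len(q),q.mean(0),np.median(q[:,2]),np.linalg.svd(q[:,:2]-q[:,:2].mean(0),full_matrices=False)[2])
print(pose()[2],rel([.482,.3265,.25],Ro.from_euler('xyz',[180,0,186.2],degrees=True)))
E
```

```text
time: 13.08
eef_pos: [0.484, 0.3259, 0.3712]
tool_rot: [-180.0, -0.0, -177.7]
force: [-0.4, 0.7, 0.1]
grip_width: 0.821
finger_force: 0.0
time: 13.5
eef_pos: [0.484, 0.3259, 0.3713]
tool_rot: [-180.0, -0.0, -167.9]
force: [-0.2, 0.1, 0.1]
grip_width: 0.819
finger_force: 0.0
787 [0.47844481 0.32830179 0.10268252] 0.10280011891113491 [[ 0.99429554  0.10666011]
 [-0.10666011  0.99429554]]
{'time': 13.55, 'qpos': array([  4.49905279,  32.32713332, -59.9230008 , 100.48862512,
        30.62795354,  65.34213437,  37.13629409]), 'joint_velocities': array([-0.03125896, -0.15666969, -0.05420933,  0.00377409,  0.05329771,
        0.01641319,  0.22359672]), 'tau': array([ 9.36522125e-02, -4.12620270e+01, -1.15861997e+01, -2.04713935e+01,
        1.25139370e-02,  2.02409363e-03, -6.11655501e-03]), 'eef_pos': array([0.48395308, 0.32595433, 0.37145185]), 'tool_rot': array([-1.79983669e+02,  6.18717779e-03, -1.67910818e+02]), 'force': array([-0.3851928 ,  0.2632907 ,  0.41283197]), 'ft_torque': array([-0.01734307,  0.00504457, -0.00371511]), 'finger_force': 0.0, 'grip_width': 0.8271954353114412} [ 0.06  0.03  4.05 -0.    0.    0.98]
```

View pics/w3.png

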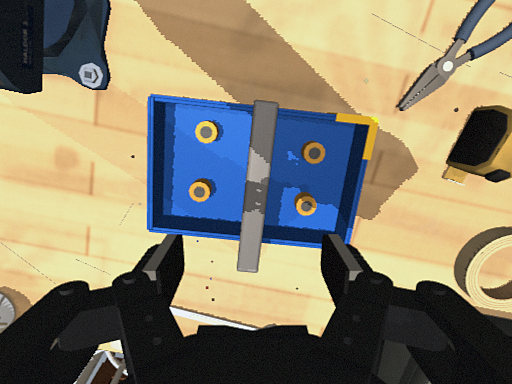

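All four bushes show in the tote: (206,131), (200,190), (313,153) and (305,205). The bar lies between the fingers, but the yaw is 6° over, so I'll correct that, descend and grip.

```bash
python3 -m pendant '[[[0,0.1,0,0,0,0.98,70],[0,0.1,0.8,0,0,0.98,70],[0,0.1,1.9,0,0,0.98,70],[0,0.1,2.9,0,0,0.98,70],[0,0.1,3.7,0,0,0.98,70],[0,0.1,4.05,0,0,0.98,70],[0,0.1,4.05,0,0,0.98,70],[0,0.1,4.05,0,0,0.98,10],[0,0.1,4.05,0,0,0.98,10],[0,0.1,4.05,0,0,0.98,10],[0,0.1,4.05,0,0,0.98,10],[0,0.1,4.05,0,0,0.98,10]]]' 110;python3 -m pendant '[[[0,0,0,0,0,0,10],[0,0,0,0,0,0,10],[0,0,0,0,0,0,10],[0,0,0,0,0,0,10],[0,0,0,0,0,0,10]]]'
python3 - <<'E'
from h import *
print(rel([.484,.327,.25],Ro.from_euler('xyz',[180,0,186.2],degrees=True)))
E
```

```text
time: 14.55
eef_pos: [0.4837, 0.3292, 0.2517]
tool_rot: [180.0, 0.1, -173.8]
force: [-0.2, -1.3, 5.8]
grip_width: 0.217
finger_force: 107.7
time: 14.97
eef_pos: [0.4836, 0.3292, 0.2517]
tool_rot: [180.0, 0.1, -173.8]
force: [0.1, -1.7, 5.6]
grip_width: 0.21
finger_force: 107.7
[-0.   -0.07  0.06  0.    0.02  0.01]
```

```bash
python3 -m pendant '[[[0,0,-0.3,0,0,0,10],[0,0,-0.8,0,0,0,10],[0,0,-1.5,0,0,0,10],[0,0,-2.4,0,0,0,10],[0,0,-3.3,0,0,0,10],[0,0,-4.2,0,0,0,10],[0,0,-5.1,0,0,0,10],[0,0,-5.8,0,0,0,10],[0,0,-6.3,0,0,0,10],[0,0,-6.5,0,0,0,10],[0,0,-6.5,0,0,0,10],[0,0,-6.5,0,0,0,10]]]'
python3 - <<'E'
from h import *
p0,R0,s=pose();g=p0+R0.apply([0,0,.155])
for t in(6,12,18,24,30,36,40):
    R=R0*Ro.from_rotvec(np.radians(t)*np.array([.79,-.61,0])); print(t,rel(g-R.apply([0,0,.155]),R), 'foot',(g+R.apply([.07,.11,.095]))[:])
print(s['qpos'])
E
```

```text
time: 15.97
eef_pos: [0.483, 0.3285, 0.4445]
tool_rot: [-179.9, -0.0, -173.7]
force: [-0.4, -0.1, -6.0]
grip_width: 0.213
finger_force: 108.1
6 [ 0.33  0.43  0.03  0.79 -0.61  0.  ] foot [0.40858906 0.42220901 0.18141202]
12 [ 0.66  0.85  0.11  1.58 -1.22 -0.  ] foot [0.41685681 0.41361197 0.16956877]
18 [ 0.97  1.26  0.25  2.37 -1.83  0.  ] foot [0.42593804 0.40417328 0.15903455]
24 [ 1.28  1.66  0.45  3.16 -2.44  0.  ] foot [0.43573363 0.39399597 0.14992434]
30 [ 1.58  2.04  0.69  3.95 -3.05  0.  ] foot [0.44613666 0.38319111 0.14233757]
36 [ 1.85  2.4   0.98  4.74 -3.66  0.  ] foot [0.4570336  0.37187663 0.13635704]
40 [ 2.03  2.62  1.2   5.27 -4.07 -0.  ] foot [0.46451406 0.36411132 0.13329536]
[  5.49599571  27.98799737 -61.22456972  95.37798676  25.62291654
  72.15467288  35.25662532]
```

```bash
python3 -m pendant '[[[0.15,0.2,0,0.4,-0.3,0,10],[0.33,0.43,0.03,0.79,-0.61,0,10],[0.5,0.64,0.07,1.18,-0.91,0,10],[0.66,0.85,0.11,1.58,-1.22,0,10],[0.82,1.06,0.18,1.97,-1.52,0,10],[0.97,1.26,0.25,2.37,-1.83,0,10],[1.12,1.46,0.35,2.76,-2.13,0,10],[1.28,1.66,0.45,3.16,-2.44,0,10],[1.43,1.85,0.57,3.55,-2.75,0,10],[1.58,2.04,0.69,3.95,-3.05,0,10],[1.71,2.22,0.83,4.35,-3.35,0,10],[1.85,2.4,0.98,4.74,-3.66,0,10]]]'; python3 -m pendant '[[[0.1,0.1,0,0.26,-0.2,0,10],[0.1,0.1,0,0.5,-0.4,0,10],[0.1,0.1,0,0.5,-0.4,0,10],[0.1,0.1,0,0.5,-0.4,0,10],[0.1,0.1,0,0.5,-0.4,0,10],[0.1,0.1,0,0.5,-0.4,0,10]]]'
python3 - <<'E'
from h import *
p0,R0,s=pose();g=p0+R0.apply([0,0,.155]);M=R0.as_matrix();O=g+M@[0,0,.095]
T=np.c_[M[:,1],M[:,0],-M[:,2]]
print('axes z',T[2].round(3),'foot',O+T@[.11,.07,0],'corner',O+T@[.106,.066,.004],s['qpos'])
for c in('wrist','top','scene'):
  snap(c,c+'9.png')
  for t in('bush1','tote_corner'): print(c,t,[(np.round(T.T@(np.array(r['point'])-O),3).tolist(),round(r['conf'],2)) for r in arm.tip_of(c,t)])
E
```

```text
time: 16.97
eef_pos: [0.4196, 0.3946, 0.4136]
tool_rot: [-150.1, 20.9, -168.0]
force: [0.1, -1.2, -5.2]
grip_width: 0.209
finger_force: 108.2
time: 17.47
eef_pos: [0.418, 0.3961, 0.4133]
tool_rot: [-146.7, 23.1, -166.8]
force: [0.3, 0.4, -5.1]
grip_width: 0.214
finger_force: 108.3
axes z [-0.505 -0.392  0.769] foot [0.46841988 0.36130457 0.13806197] corner [0.47015156 0.36053343 0.1447258 ] [-20.09731962  26.65719023 -48.26638731 100.44708004  55.12950416
  87.01918644  11.57840459]
wrist bush1 [([0.073, 0.054, 0.002], 0.91), ([0.024, 0.06, 0.002], 0.87), ([0.097, 0.055, 0.001], 0.84), ([0.094, 0.009, 0.003], 0.79)]
wrist tote_corner [([0.108, 0.07, 0.005], 0.96)]
top bush1 [([0.097, 0.008, 0.0], 0.57), ([0.045, 0.056, 0.006], 0.49)]
top tote_corner [([-0.001, 0.004, 0.095], 0.56)]
scene bush1 [([0.093, 0.009, 0.007], 0.59), ([0.047, 0.052, 0.005], 0.49), ([0.07, 0.054, 0.006], 0.43), ([0.094, 0.057, 0.002], 0.4)]
scene tote_corner [([0.11, 0.07, 0.001], 0.55)]
```

View pics/wrist9.png

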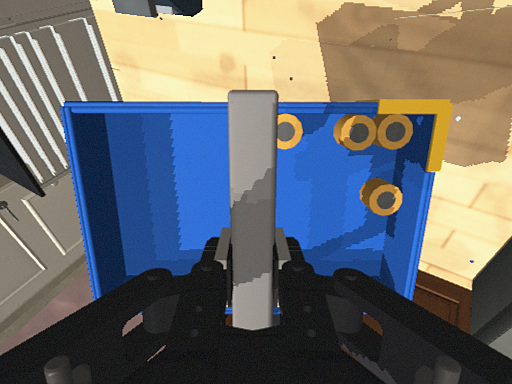

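View pics/top9.png

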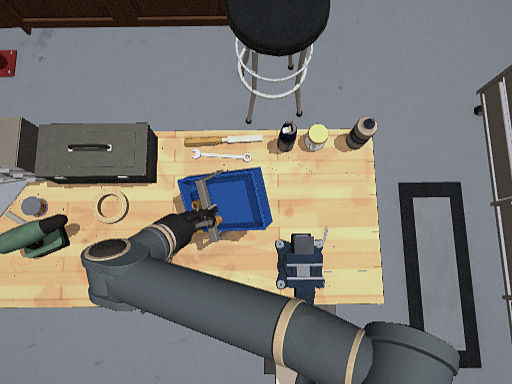

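The wrist view shows three bushes along the wall at (287,131), (355,132) and (395,131), the first still sliding, and one at (385,198). All are heading to the yellow corner at (430,120). I'll let them settle and check again.

```bash
python3 -m pendant '[[[0,0,0,0,0,0,10],[0,0,0,0,0,0,10],[0,0,0,0,0,0,10],[0,0,0,0,0,0,10],[0,0,0,0,0,0,10],[0,0,0,0,0,0,10],[0,0,0,0,0,0,10],[0,0,0,0,0,0,10],[0,0,0,0,0,0,10],[0,0,0,0,0,0,10],[0,0,0,0,0,0,10],[0,0,0,0,0,0,10]]]'
python3 - <<'E'
from h import *
for i in range(2):
  p0,R0,s=pose();g=p0+R0.apply([0,0,.155]);M=R0.as_matrix();O=g+M@[0,0,.095]
  T=np.c_[M[:,1],M[:,0],-M[:,2]]
  snap('wrist',f'wr1{i}.png')
  for t in('bush1','tote_corner','tote_grip'): print(t,[(np.round(T.T@(np.array(r['point'])-O),3).tolist(),round(r['conf'],2)) for r in arm.tip_of('wrist',t)])
  print(T[2].round(3),(O+T@[.11,.07,0]).round(3))
E
```

```text
time: 18.92
eef_pos: [0.4175, 0.3965, 0.4131]
tool_rot: [-146.6, 23.1, -166.7]
force: [0.1, 1.1, -5.8]
grip_width: 0.212
finger_force: 108.4
bush1 [([0.048, 0.056, 0.001], 0.84), ([0.093, 0.008, 0.001], 0.79), ([0.098, 0.057, 0.004], 0.63)]
tote_corner [([0.106, 0.068, 0.002], 0.9)]
tote_grip [([-0.002, -0.001, 0.093], 0.75)]
[-0.506 -0.392  0.769] [0.468 0.362 0.138]
bush1 [([0.073, 0.056, 0.005], 0.92), ([0.045, 0.055, 0.004], 0.75), ([0.098, 0.057, 0.002], 0.63), ([0.096, 0.009, 0.002], 0.6)]
tote_corner [([0.104, 0.065, 0.001], 0.66)]
tote_grip [([-0.002, 0.004, 0.095], 0.68)]
[-0.506 -0.392  0.769] [0.468 0.362 0.138]
```

View pics/wr11.png

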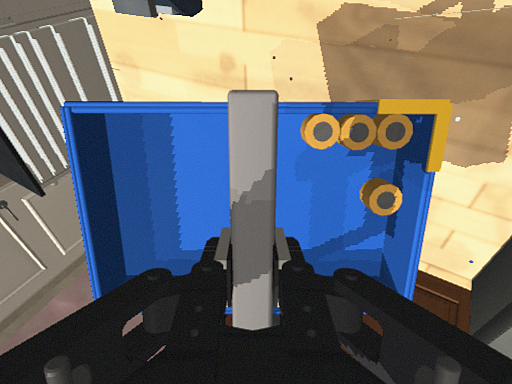

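Three bushes are packed at (320..395,131). The fourth is stuck against the short wall at (385,198), about 58 mm from the corner. That is within the limit, but I'll tilt more towards y so it joins the others.

```bash
python3 -m pendant '[[[0,0,0,-0.3,-0.4,0,10],[0,0,0,-0.6,-0.8,0,10],[0,0,0,-0.9,-1.2,0,10],[0,0,0,-1.2,-1.6,0,10],[0,0,0,-1.4,-2,0,10],[0,0,0,-1.4,-2,0,10],[0,0,0,-1.4,-2,0,10],[0,0,0,-1.4,-2,0,10],[0,0,0,-1.4,-2,0,10],[0,0,0,-1.4,-2,0,10],[0,0,0,-1.4,-2,0,10],[0,0,0,-1.4,-2,0,10]]]';  python3 -m pendant '[[[0,0,0,0,0,0,10],[0,0,0,0,0,0,10],[0,0,0,0,0,0,10],[0,0,0,0,0,0,10],[0,0,0,0,0,0,10],[0,0,0,0,0,0,10]]]'
python3 - <<'E'
from h import *
for i in range(3):
  p0,R0,s=pose();g=p0+R0.apply([0,0,.155]);M=R0.as_matrix();O=g+M@[0,0,.095]
  T=np.c_[M[:,1],M[:,0],-M[:,2]]
  snap('wrist',f'wr2{i}.png')
  for t in('bush1','tote_corner'): print(t,[(np.round(T.T@(np.array(r['point'])-O),3).tolist(),round(r['conf'],2)) for r in arm.tip_of('wrist',t)])
  print(T[2].round(3),(O+T@[.11,.07,0]).round(3))
E
```

```text
time: 20.32
eef_pos: [0.4176, 0.3965, 0.413]
tool_rot: [-151.8, 33.4, -159.8]
force: [-0.1, 0.3, -4.9]
grip_width: 0.21
finger_force: 108.4
time: 20.82
eef_pos: [0.4175, 0.3965, 0.4131]
tool_rot: [-151.8, 33.4, -159.8]
force: [-0.6, 0.5, -5.5]
grip_width: 0.215
finger_force: 108.4
bush1 [([0.047, 0.057, 0.001], 0.97), ([0.071, 0.053, 0.006], 0.83), ([0.095, 0.032, 0.002], 0.76)]
tote_corner [([0.105, 0.066, 0.001], 0.8)]
[-0.395 -0.55   0.736] [0.511 0.408 0.147]
bush1 [([0.073, 0.055, 0.004], 0.98), ([0.097, 0.038, 0.006], 0.85), ([0.047, 0.057, 0.003], 0.77), ([0.1, 0.059, 0.003], 0.68)]
tote_corner [([0.108, 0.069, 0.002], 0.63)]
[-0.395 -0.55   0.736] [0.511 0.408 0.147]
bush1 [([0.098, 0.058, 0.002], 0.8), ([0.095, 0.032, 0.002], 0.72), ([0.071, 0.052, 0.001], 0.71)]
tote_corner [([0.108, 0.066, 0.001], 0.93)]
[-0.395 -0.55   0.736] [0.511 0.408 0.147]
```

View pics/wr22.png

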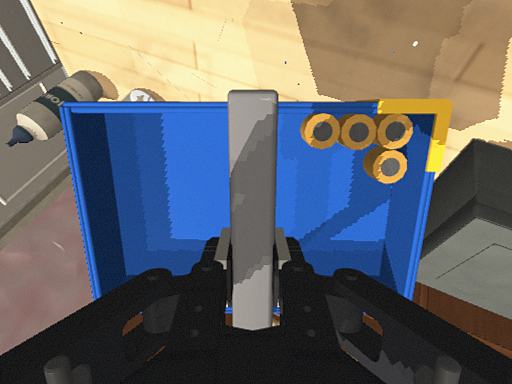

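All four bushes are packed in the yellow corner at (320,131), (358,131), (395,131) and (388,166). They are lying still, and the yellow bottom corner is 147 mm above the bench.

```bash
python3 -c "
from cell import arm
print(arm.sign_off())"
```

```text
the job is handed in; nothing more can be done
None
```

I handed the job in with all four bushes lying still in the yellow corner and the arm holding the tote tilted about 43°, its yellow bottom corner about 147 mm above the bench; sign-off returned no verdict.

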